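# File tested cards in the sprung-keeper carrier

### The job

Push the carrier's spring-loaded keeper bar back by its orange handle and set it in its holding notch so that it stays open by itself. With it held there, lay every card from the table flat in the bay of its own colour, lengthwise and right down on the floor of the bay. When all are in, free the bar from the notch and let it spring fully home over the card ends; leave the mug, carton and screwdriver where they are.

Things in the scene. Friction and masses are not known exactly. Their poses are not given: they have to be found in the camera images.
- tray: Grey card carrier fixed to the table, 295 (x) x 310 (y) mm. Origin: at table height, under the middle of the row of four bays. y along the row, x towards the end with the keeper bar (away from the robot, within 0.2 rad). Bays: open-topped, 128 (x) x 68 (y) mm, middles at x = 0, y = -111, -37, 37, 111 mm; floor 8 mm, wall tops 18 mm above the table
- bar (a point): middle of the aluminium keeper bar, 28 (x) x 296 (y) x 8 mm, axes as the tray's, underside 20 mm above the table; moves with the handle. Home, it lies over the last 22 mm of all four bays, so no card can go in flat; in its notch it clears them by 14 mm. Cards flat in the bays fit under it without touching
- keeper_push (a joint): travel (m) of the keeper bar along the tray's +x: 0 = home, 0.052 = stop. A spring drives it home with 5 N (at 0) to 9 N (at 0.052). Free to move while keeper_side is 0 to 0.002; resting in the notch it reads about 0.036
- keeper_side (a joint): sideways travel (m) of the same bar along the tray's +y, 0 to 0.024; a weak spring (0.4 to 1.4 N) draws it back to 0. Can be shifted past the catch's lip only while keeper_push is over 0.043. Resting in the notch it reads 0.018 to 0.024
- notch (a point): where the 12 mm latch pin under the bar's tongue rests in the notch of the yellow catch. To hold the bar: push over 0.043, shift sideways to 0.020 to 0.024, then let it come back 10 mm into the notch; it stays hands-off. Let go short of that, it snaps home. To free it: push over 0.043 again, bring it sideways to 0, let it run home
- handle (a point): middle of the orange upright round handle on the keeper bar, 24 mm diameter; its top is 28 mm above this point and 88 mm above the table, its foot 32 mm below it. It moves with the bar (keeper_push along the tray's x, keeper_side along its y). Bar home: at tray x = 90, y = -40 mm
- card_green_mid (a point): centre, half-way up (19 mm above the underside), of the green card, lying flat: green board 120 (x) x 60 (y) x 4 mm, in its middle a 40 x 40 mm cooler with a black fan, top 38 mm above the underside (grip this), 8 mm high steel strip at the -x end. 0.15 to 0.31 kg. May be absent. Starts on the table, x within 0.35 rad of the robot's x. Fits its bay either way round
- card_red_mid (a point): centre, half-way up (19 mm above the underside), of the red card, lying flat: red board 120 (x) x 60 (y) x 4 mm, in its middle a 40 x 40 mm cooler with a black fan, top 38 mm above the underside (grip this), 8 mm high steel strip at the -x end. 0.15 to 0.31 kg. May be absent. Starts on the table, x within 0.35 rad of the robot's x. Fits its bay either way round
- card_blue_mid (a point): centre, half-way up (19 mm above the underside), of the blue card, lying flat: blue board 120 (x) x 60 (y) x 4 mm, in its middle a 40 x 40 mm cooler with a black fan, top 38 mm above the underside (grip this), 8 mm high steel strip at the -x end. 0.15 to 0.31 kg. May be absent. Starts on the table, x within 0.35 rad of the robot's x. Fits its bay either way round
- card_yellow_mid (a point): centre, half-way up (19 mm above the underside), of the yellow card, lying flat: yellow board 120 (x) x 60 (y) x 4 mm, in its middle a 40 x 40 mm cooler with a black fan, top 38 mm above the underside (grip this), 8 mm high steel strip at the -x end. 0.15 to 0.31 kg. May be absent. Starts on the table, x within 0.35 rad of the robot's x. Fits its bay either way round
- slot_green (a point): middle of the floor of the bay that belongs to the green card, 8 mm above the table; x along the bay's length as the tray's x. The bay has a green floor liner (62 x 122 mm) and a green label plate (60 x 24 mm) on the wall at its end nearest the robot; which bay has which colour varies
- slot_red (a point): middle of the floor of the bay that belongs to the red card, 8 mm above the table; x along the bay's length as the tray's x. The bay has a red floor liner (62 x 122 mm) and a red label plate (60 x 24 mm) on the wall at its end nearest the robot; which bay has which colour varies
- slot_blue (a point): middle of the floor of the bay that belongs to the blue card, 8 mm above the table; x along the bay's length as the tray's x. The bay has a blue floor liner (62 x 122 mm) and a blue label plate (60 x 24 mm) on the wall at its end nearest the robot; which bay has which colour varies
- slot_yellow (a point): middle of the floor of the bay that belongs to the yellow card, 8 mm above the table; x along the bay's length as the tray's x. The bay has a yellow floor liner (62 x 122 mm) and a yellow label plate (60 x 24 mm) on the wall at its end nearest the robot; which bay has which colour varies
- mug: blue mug, 80 mm across, 95 mm high, origin under its centre; bystander
- carton: closed cardboard carton 100 x 160 x 70 mm, origin under its centre; bystander
- screwdriver: screwdriver 190 mm long, lying; bystander

How it is judged:
By the outcome, as a careful person would: the job done as asked, in the order asked, and still so for the second after the job is handed in, with the robot touching nothing.
Of card_green, card_red, card_blue, card_yellow only 2 to 4 are there at a start; the rules pass over those that are not, and their reading is None.
At some moment in a run one of card_green, card_red, card_blue, card_yellow may be knocked a few centimetres aside while the robot is not near it.
Once in a run the grip may slacken for a moment while it holds something.
It also fails if it takes over 210 s, if anything falls off the work surface, if the arm or the gripper's body presses on something with over 40 N, if the wrist force passes 120 N, or if a joint passes its speed limit or range.

### The arm

A 6-joint arm with a two-finger parallel gripper is mounted at the origin on the work surface. World frame = base frame: x ahead of the robot, y to its left, z up, the work surface at z = 0. Lengths are in m, angles in rad, forces in N, time in s.
With the tool pointing down it reaches from about 0.325 to 0.85 m from the base axis. Payload 15.5 kg.
Tool frame: the origin (TCP) lies at the very end of the fingers, on their centre line; the grasp point (between the pads) lies 19 mm behind it; z points along the fingers, y is the line along which they close (so a half turn about z gives the same grasp; the last joint's range is limited). The gripper opens to 91 mm and grips with 3 to 60 N. Pads are 32 mm wide; open, the fingers measure 118 mm over their backs; the gripper's body (76 mm by 178 mm) begins 60 mm behind the grasp point.
Start: joints at [-1.381, 0.494, 1.345, -0, 1.302, -0.096], TCP at [0.176, -0.6, 0.214] pointing down, gripper open.
Joint ranges: [-2.91, 2.91], [-0.82, 2.16], [0.22, 2.67], [-1.22, 4.37], [0.12, 2.79], [-3.08, 3.08]. Speed limits (rad/s): [1.89, 1.89, 2.57, 3.01, 3.01, 3.01].

### API

Orientations are given as a rotation vector (axis times angle).
In Python, from workcell import ctrl gives the robot as it stands.
- The arm moves only by the tool drive_tool, never from a script. Its argument "commands" is one flat list of numbers, 6 for each row, row after row: the shift along the tool's x, y, z in m, then the turn, a rotation vector about the tool's x, y, z in rad. In form: [dx, dy, dz, rx, ry, rz, dx, dy, dz, rx, ry, rz, ...]. A call has 1 to 8 rows; each row is the pose to reach, as a shift and turn from the pose commanded when the call began, along the tool's axes at that moment; what a row does not reach only later rows make up. A row lasts 1/8 s, in which the tool goes at most 62.5 mm and 10.7 degrees, less where a joint would pass 70% of its speed; a pose out of reach is approached as far as the arm can. A call with a gripper value outside its range is refused whole. "hand" is the finger opening in m, from 0 to 0.0912, set as the call begins (left out, the last holds). The fingers move at their own pace and stop on an object; "force" is the grip in N (left out, the last holds). Time passes only in rows, so rows that repeat a pose let the fingers close. It gives the time, the measured TCP pose, the force, the opening and the grip force at its end, in the units of the state.
- ctrl.get_state(): the state, without advancing time (a new reading comes with each control period).
- ctrl.camera(name): name is "scene" or "top" or "wrist"; returns a dict with "img" (420x560x3 uint8, red, green, blue), "camera_matrix" (3x3 intrinsics, pixels), "cam_to_world" (4x4, takes a point from camera to world coordinates). Camera axes: x right, y down, z forward; pixel columns grow to the right and rows downward; lengths in m; the calibration is good to about 2 mm. A picture is of the moment at which its call begins. There is no depth.
- ctrl.job_done(): hands the job in; it is judged then, once.
The state is a dict: "time": time; "q": joint angles; "qvel": joint speeds; "effort": joint torques, N m; "ee_pos": TCP position; "eef_rot": TCP orientation; "ft_force": force on the tool from outside, world axes, zero at the start; "ft_torque": the same for the moment, N m; "opening": finger opening in m; "finger_force": force on a finger pad.
Only numpy, scipy, OpenCV 4.12 (cv2) and the standard library are available. Lean on these libraries where they do the work, as an engineer would, in place of code of your own. Each camera call takes 0.05 s, during which the arm holds its last target. There are 200 camera calls.

## Working session

There is one attempt and no reset: what is moved stays moved. The work goes in short steps, Python scripts to look and compute and a tool call to move; the robot and the scene stay as the last step left them, time stands still between calls to the robot, and variables do not carry over. Pictures are saved under pics/ and viewed, at most 14 in all, crops included, and the job is handed in when it is done.

Besides the shell and the picture viewer there is one more tool, called after ">>>" by a JSON object that holds its "method" and its "body". drive_tool: Moves the arm, as the interface text tells. Its arguments: {"type":"object","properties":{"commands":{"type":"array","items":{"type":"number"}},"hand":{"type":"number"},"force":{"type":"number"}},"required":["commands"]}

```bash
ls; mkdir -p pics
python3 - <<'E'
from workcell import ctrl
import cv2,numpy as np
s=ctrl.get_state();print({k:np.round(v,4).tolist() for k,v in s.items()})
for n in("top","scene"):
    c=ctrl.camera(n);cv2.imwrite(f"pics/{n}0.png",c["img"][:,:,::-1]);np.savez(f"pics/{n}0.npz",**c)
    print(n,np.round(c["camera_matrix"],1).tolist(),np.round(c["cam_to_world"],3).tolist())
E
```

```text
pics
{'time': 0.0, 'q': [-1.3815, 0.4942, 1.3462, -0.0, 1.3025, -0.0955], 'qvel': [-0.0002, -0.0012, 0.0006, 0.0013, -0.0006, 0.0001], 'effort': [0.0045, -87.8817, -38.1854, 0.0709, 0.0533, -0.0001], 'ee_pos': [0.1755, -0.5994, 0.2133], 'eef_rot': [-3.1086, -0.4456, 0.0001], 'ft_force': [0.1219, 0.4683, -0.0604], 'ft_torque': [0.0215, 0.0485, 0.0105], 'finger_force': 0.0, 'opening': 0.0912}
top [[516.1, 0.0, 282.7], [0.0, 516.1, 200.8], [0.0, 0.0, 1.0]] [[-0.018, -0.98, 0.198, 0.294], [-1.0, 0.019, 0.001, 0.048], [-0.005, -0.198, -0.98, 1.686], [0.0, 0.0, 0.0, 1.0]]
scene [[386.6, 0.0, 284.6], [0.0, 386.6, 214.7], [0.0, 0.0, 1.0]] [[0.354, 0.76, -0.546, 1.299], [0.935, -0.292, 0.199, -0.198], [-0.008, -0.581, -0.814, 1.038], [0.0, 0.0, 0.0, 1.0]]
```

View pics/top0.png

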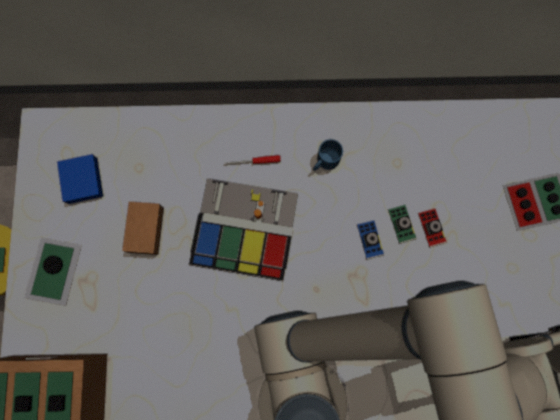

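View pics/scene0.png

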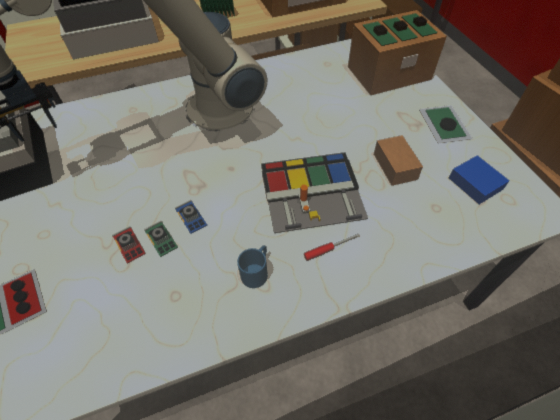

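The top view is up = +x and left = +y. The bays from left to right are blue (215,243), green, yellow and red (275,262), and the handle is at about (258,210). Three cards are on the table: blue (370,240), green (402,224) and red (432,228). The mug is at (328,155), the screwdriver at (255,160) and the carton at (143,228).

```bash
cat > h.py <<'E'
import numpy as np,cv2
from workcell import ctrl
from scipy.spatial.transform import Rotation as R
H={'red':[(0,8),(172,180)],'yellow':[(24,36)],'green':[(50,85)],'blue':[(100,125)],'orange':[(9,19)]}
def grab(name,f=None):
    c=ctrl.camera(name)
    if f: cv2.imwrite(f"pics/{f}.png",c["img"][:,:,::-1]);np.savez(f"pics/{f}.npz",**c)
    return c
def mask(img,col,s=110,v=40):
    h=cv2.cvtColor(img,cv2.COLOR_RGB2HSV);m=np.zeros(h.shape[:2],np.uint8)
    for a,b in H[col]: m|=cv2.inRange(h,(a,s,v),(b,255,255))
    return m
def ray(c,uv,z):
    uv=np.atleast_2d(np.asarray(uv,float));K=c["camera_matrix"];T=c["cam_to_world"]
    d=np.c_[(uv[:,0]-K[0,2])/K[0,0],(uv[:,1]-K[1,2])/K[1,1],np.ones(len(uv))]@T[:3,:3].T
    o=T[:3,3];t=(z-o[2])/d[:,2];return o+d*t[:,None]
def blobs(c,col,z,amin=60,s=110,v=40,k=3):
    """min-area rects of colour blobs, cast on plane z: centre, long axis angle, size"""
    m=cv2.morphologyEx(mask(c["img"],col,s,v),cv2.MORPH_CLOSE,np.ones((k,k)));out=[]
    for q in cv2.findContours(m,cv2.RETR_EXTERNAL,cv2.CHAIN_APPROX_NONE)[0]:
        if cv2.contourArea(q)<amin: continue
        p=(ray(c,q[:,0],z)[:,:2]*1000).astype(np.float32)
        (x,y),_,_=r=cv2.minAreaRect(p);b=cv2.boxPoints(r);e1,e2=b[1]-b[0],b[2]-b[1]
        L=e1 if np.hypot(*e1)>np.hypot(*e2) else e2;a=np.arctan2(L[1],L[0]);a=(a+np.pi/2)%np.pi-np.pi/2
        out.append((q[:,0].mean(0).round().tolist(),np.round([x,y,a*1000,max(np.hypot(*e1),np.hypot(*e2)),min(np.hypot(*e1),np.hypot(*e2))]).tolist()))
    return out
def tool(p,yaw=None):
    """shift in present tool axes to reach world p; turn to bring tool x to 'yaw' mod pi"""
    s=ctrl.get_state();r=R.from_rotvec(s["eef_rot"]);print("tcp",np.round(s["ee_pos"],4),"x-axis",np.round(r.as_matrix()[:,0],4),"z",np.round(r.as_matrix()[:,2],4))
    print("shift",np.round(r.inv().apply(np.array(p)-s["ee_pos"]),4))
E
python3 - <<'E'
from h import *
for n,z in(("top",.006),("scene",.006)):
    c=dict(np.load(f"pics/{n}0.npz"))
    for col in H:
        for b in blobs(c,col,z): 
            if 100<b[1][0]<1100 and abs(b[1][1])<700: print(n,col,b)
s=ctrl.get_state();print(R.from_rotvec(s["eef_rot"]).as_matrix().round(3))
c=grab("wrist","w0");print((R.from_rotvec(s["eef_rot"]).inv().as_matrix()@c["cam_to_world"][:3,:3]).round(3),R.from_rotvec(s["eef_rot"]).inv().apply(c["cam_to_world"][:3,3]-s["ee_pos"]).round(4),c["camera_matrix"].round(0).tolist())
E
```

```text
top red ([274.0, 255.0], [455.0, 83.0, -198.0, 139.0, 67.0])
top red ([431.0, 228.0], [538.0, -438.0, 255.0, 113.0, 58.0])
top red ([266.0, 159.0], [778.0, 105.0, -1496.0, 92.0, 24.0])
top yellow ([251.0, 252.0], [467.0, 156.0, -205.0, 138.0, 68.0])
top green ([230.0, 241.0], [502.0, 224.0, -214.0, 91.0, 50.0])
top blue ([206.0, 244.0], [496.0, 301.0, -210.0, 137.0, 66.0])
top blue ([369.0, 239.0], [503.0, -233.0, 224.0, 109.0, 55.0])
top blue ([327.0, 158.0], [783.0, -101.0, -1296.0, 90.0, 48.0])
top orange ([143.0, 228.0], [553.0, 512.0, -90.0, 165.0, 114.0])
scene red ([319.0, 251.0], [771.0, 106.0, -1510.0, 96.0, 25.0])
scene red ([128.0, 243.0], [537.0, -440.0, 255.0, 115.0, 57.0])
scene red ([277.0, 181.0], [459.0, 81.0, -185.0, 88.0, 63.0])
scene red ([274.0, 165.0], [386.0, 96.0, 1392.0, 62.0, 25.0])
scene yellow ([298.0, 178.0], [473.0, 154.0, -190.0, 90.0, 64.0])
scene yellow ([294.0, 162.0], [400.0, 171.0, 1392.0, 64.0, 27.0])
scene blue ([195.0, 224.0], [535.0, -227.0, -1345.0, 54.0, 47.0])
scene blue ([339.0, 172.0], [500.0, 300.0, -186.0, 84.0, 60.0])
scene orange ([303.0, 192.0], [542.0, 148.0, -395.0, 66.0, 24.0])
scene orange ([399.0, 154.0], [499.0, 545.0, -87.0, 168.0, 103.0])
[[ 0.96   0.281 -0.   ]
 [ 0.281 -0.96   0.001]
 [ 0.    -0.001 -1.   ]]
[[ 0.001 -0.961 -0.277]
 [ 1.     0.001  0.001]
 [-0.001 -0.277  0.961]] [ 0.0786  0.0008 -0.1719] [[341.0, 0.0, 278.0], [0.0, 341.0, 210.0], [0.0, 0.0, 1.0]]
```

>>> {"method": "drive_tool", "body": {"commands": [0.05,-0.055,0,0,0,0.05,0.1,-0.11,0,0,0,0.1,0.14,-0.16,0,0,0,0.15,0.18,-0.21,-0.01,0,0,0.2,0.22,-0.26,-0.01,0,0,0.25,0.26,-0.3,-0.02,0,0,0.3,0.28,-0.32,-0.025,0,0,0.35,0.29,-0.33,-0.027,0,0,0.4]}}

```text
time: 1.15
ee_pos: [0.362, -0.1993, 0.2414]
eef_rot: [-3.136, 0.179, -0.001]
ft_force: [-0.5, -0.6, 0.0]
opening: 0.0913
finger_force: 0.0
```

Run:
```python
from h import *
c=grab("wrist","w1")
for col in ('red','green','blue'):
    print(col,blobs(c,col,.004,400))
tool([.53,.16,.24])
```

```text
red [([26.0, 176.0], [401.0, 104.0, 1384.0, 64.0, 27.0]), ([25.0, 109.0], [476.0, 83.0, -188.0, 105.0, 62.0]), ([489.0, 23.0], [511.0, -449.0, -1320.0, 62.0, 59.0])]
green [([399.0, 20.0], [525.0, -351.0, -1312.0, 60.0, 53.0])]
blue [([292.0, 47.0], [506.0, -236.0, 223.0, 116.0, 60.0])]
tcp [ 0.3622 -0.1991  0.2414] x-axis [ 9.932e-01 -1.168e-01  7.000e-04] z [ 7.e-04  3.e-04 -1.e+00]
shift [ 0.1247 -0.3763  0.0016]
```

>>> {"method": "drive_tool", "body": {"commands": [0.02,-0.05,0,0,0,0.01,0.035,-0.1,0,0,0,0.02,0.05,-0.155,0,0,0,0.03,0.065,-0.21,0,0,0,0.04,0.085,-0.26,0,0,0,0.05,0.1,-0.31,0,0,0,0.06,0.115,-0.355,0,0,0,0.073,0.125,-0.376,0,0,0,0.073]}}

```text
time: 2.2
ee_pos: [0.5293, 0.159, 0.2405]
eef_rot: [-3.128, 0.292, 0.001]
ft_force: [-0.9, -0.0, -0.1]
opening: 0.0913
finger_force: 0.0
```

Run:
```python
from h import *
c=grab("wrist","w2")
for col in H: print(col,blobs(c,col,.008 if col!='orange' else .088,300))
tool([.577,.131,.2])
```

```text
red [([343.0, 269.0], [398.0, 96.0, 1385.0, 49.0, 26.0]), ([349.0, 209.0], [473.0, 77.0, -185.0, 99.0, 63.0])]
yellow [([292.0, 192.0], [509.0, 146.0, 1385.0, 62.0, 54.0]), ([272.0, 65.0], [658.0, 139.0, -178.0, 36.0, 31.0])]
green [([231.0, 269.0], [425.0, 239.0, 1385.0, 60.0, 24.0]), ([231.0, 210.0], [501.0, 223.0, -186.0, 97.0, 60.0])]
blue [([171.0, 210.0], [515.0, 296.0, -190.0, 99.0, 62.0])]
orange [([408.0, 362.0], [313.0, 45.0, 1385.0, 339.0, 31.0]), ([472.0, 309.0], [369.0, -22.0, -61.0, 74.0, 31.0]), ([23.0, 210.0], [566.0, 411.0, -186.0, 116.0, 62.0]), ([297.0, 131.0], [587.0, 129.0, 613.0, 24.0, 23.0])]
tcp [0.5305 0.1602 0.2404] x-axis [ 9.828e-01 -1.849e-01  3.000e-04] z [ 4.e-04  8.e-04 -1.e+00]
shift [0.0511 0.0202 0.0404]
```

View pics/w2.png

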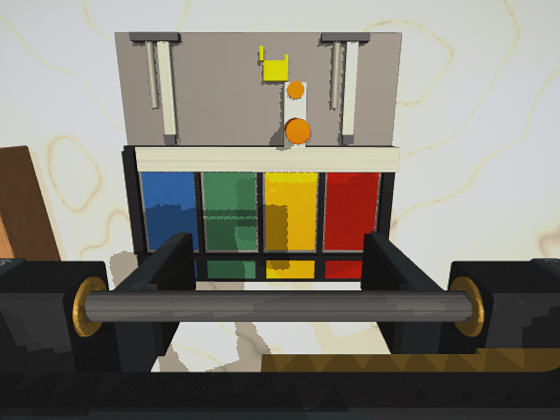

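The view shows the tray clearly: the handle top at (297,131), the latch pin at (295,91) and the catch at (275,68), to the +y side of the pin. The tray origin works out to (0.5055, 0.1847) with yaw -0.186. I'll grip the handle with the fingers closing along the tray's x.

>>> {"method": "drive_tool", "body": {"commands": [0.01,0.003,0.0,0,0,-0.17,0.02,0.006,0.0,0,0,-0.35,0.03,0.01,0.01,0,0,-0.53,0.04,0.013,0.02,0,0,-0.71,0.05,0.016,0.04,0,0,-0.89,0.055,0.018,0.06,0,0,-1.07,0.06,0.02,0.08,0,0,-1.25,0.0613,0.0202,0.1,0,0,-1.43], "hand": 0.07}}

```text
time: 3.25
ee_pos: [0.5853, 0.125, 0.1399]
eef_rot: [-2.55, -1.835, 0.001]
ft_force: [0.7, -0.1, 0.5]
opening: 0.0701
finger_force: 0.0
```

Run:
```python
from h import *
c=grab("wrist","w3")
print(blobs(c,'orange',.088,100))
tool([.587,.129,.05])
```

```text
[([379.0, 362.0], [630.0, -5.0, -322.0, 267.0, 21.0]), ([127.0, 305.0], [461.0, 100.0, 1091.0, 51.0, 18.0]), ([428.0, 311.0], [672.0, 31.0, 1450.0, 52.0, 18.0]), ([276.0, 214.0], [589.0, 134.0, 1077.0, 35.0, 23.0]), ([324.0, 194.0], [623.0, 137.0, -786.0, 15.0, 14.0])]
tcp [0.584  0.1249 0.1375] x-axis [ 0.3079  0.9514 -0.0017] z [-3.7e-03 -6.0e-04 -1.0e+00]
shift [0.005  0.0019 0.0875]
```

>>> {"method": "drive_tool", "body": {"commands": [0.0025,0.001,0.02,0,0,-0.06,0.005,0.002,0.04,0,0,-0.127,0.005,0.002,0.06,0,0,-0.127,0.005,0.002,0.08,0,0,-0.127,0.005,0.002,0.09,0,0,-0.127,0.005,0.002,0.09,0,0,-0.127]}}

```text
time: 4.05
ee_pos: [0.5884, 0.1299, 0.0507]
eef_rot: [-2.435, -1.984, 0.001]
ft_force: [0.5, -0.3, 0.9]
opening: 0.0701
finger_force: 0.0
```

>>> {"method": "drive_tool", "body": {"commands": [0,0,0,0,0,0,0,0,0,0,0,0,0,0,0,0,0,0,0,0,0,0,0,0,0,0,0,0,0,0,0,0,0,0,0,0], "hand": 0.015, "force": 40}}

```text
time: 4.8
ee_pos: [0.5879, 0.1304, 0.0509]
eef_rot: [-2.433, -1.986, 0.001]
ft_force: [-5.3, 1.2, 3.9]
opening: 0.0232
finger_force: 40.0
```

Run:
```python
from h import *
c=grab("wrist","w4")
tool([.587,.129,.05]);s=ctrl.get_state();print(s["opening"],s["finger_force"],s["ft_force"])
```

```text
tcp [0.5879 0.1304 0.0509] x-axis [ 2.006e-01  9.797e-01 -1.000e-04] z [-1.2e-03  1.0e-04 -1.0e+00]
shift [-0.0016 -0.0006  0.0009]
0.023606863460283498 40.001065135002136 [-4.90671519  2.06900772  4.02327547]
```

View pics/w4.png

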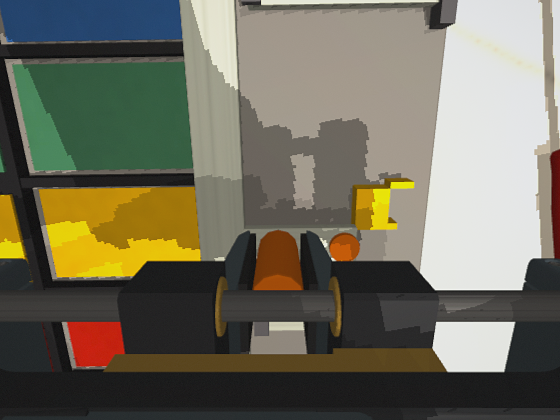

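The handle sits between the fingers at (278,262). The catch notch opens towards the pin, at (375,205) against (345,245). Now I push it.

>>> {"method": "drive_tool", "body": {"commands": [0,0.01,0,0,0,0,0,0.02,0,0,0,0,0,0.03,0,0,0,0,0.001,0.04,0,0,0,0,0.001,0.046,0,0,0,0,0.001,0.048,0,0,0,0,0.001,0.048,0,0,0,0]}}

```text
time: 5.72
ee_pos: [0.6347, 0.1217, 0.0508]
eef_rot: [-2.433, -1.985, 0.003]
ft_force: [-8.5, 0.8, 7.1]
opening: 0.0234
finger_force: 40.0
```

```bash
cat >> h.py <<'E'
O=np.array([.5055,.1847]);A=np.array([[.9828,-.185],[.185,.9828]])
def tray():
    s=ctrl.get_state();print("tcp in tray",np.round(A@(s["ee_pos"][:2]-O),4),"z",round(s["ee_pos"][2],4),"F",np.round(s["ft_force"],1),"open",round(s["opening"],4))
E
python3 -c "
from h import *
grab('wrist','w5');tray()"
```

```text
tcp in tray [ 0.1385 -0.0381] z 0.0508 F [-9.1  0.9  6.9] open 0.0235
```

View pics/w5.png

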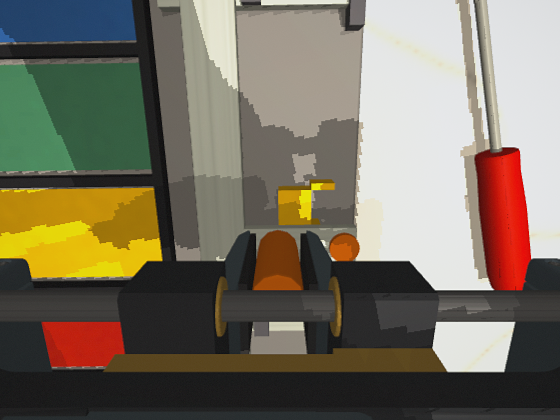

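Bar travel is 48 mm and the pin is past the catch's lip, with the pin at (344,246). Next I shift it sideways and then let it back into the notch.

>>> {"method": "drive_tool", "body": {"commands": [0.006,0,0,0,0,0,0.012,0,0,0,0,0,0.018,0,0,0,0,0,0.022,0,0,0,0,0,0.022,0,0,0,0,0,0.022,0,0,0,0,0]}}

```text
time: 6.52
ee_pos: [0.6388, 0.1433, 0.0508]
eef_rot: [-2.433, -1.985, 0.003]
ft_force: [-8.3, 0.4, 7.0]
opening: 0.0233
finger_force: 40.0
```

```bash
python3 -c "
from h import *
tray()"
```

```text
tcp in tray [ 0.1387 -0.0161] z 0.0508 F [-8.3  0.4  7. ] open 0.0233
```

>>> {"method": "drive_tool", "body": {"commands": [0,-0.003,0,0,0,0,0,-0.006,0,0,0,0,0,-0.009,0,0,0,0,0,-0.012,0,0,0,0,0,-0.012,0,0,0,0]}}

```text
time: 7.15
ee_pos: [0.6268, 0.1456, 0.0506]
eef_rot: [-2.433, -1.985, 0.004]
ft_force: [-7.8, 0.3, 3.5]
opening: 0.0233
finger_force: 40.0
```

```bash
python3 -c "
from h import *
grab('wrist','w6');tray()"
```

```text
tcp in tray [ 0.1266 -0.016 ] z 0.0506 F [-8.7  0.6  5.2] open 0.0234
```

View pics/w6.png

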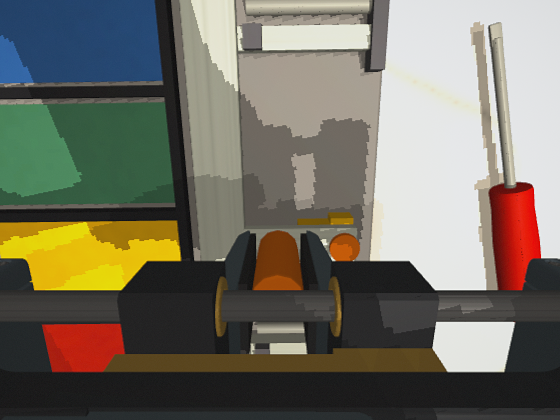

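The bar is now at about 36.5 mm, and the pin (343,246) is beside the catch. The spring force is still on me, so I ease back a little further.

>>> {"method": "drive_tool", "body": {"commands": [0,-0.0005,0,0,0,0,0,-0.001,0,0,0,0,0,-0.0015,0,0,0,0,0,-0.002,0,0,0,0,0,-0.002,0,0,0,0]}}

```text
time: 7.82
ee_pos: [0.6254, 0.1459, 0.0507]
eef_rot: [-2.433, -1.986, 0.003]
ft_force: [-5.7, -0.5, 3.3]
opening: 0.0231
finger_force: 40.0
```

```bash
python3 -c "
from h import *
tray()"
```

```text
tcp in tray [ 0.125 -0.016] z 0.0507 F [-5.7 -0.5  3.3] open 0.0231
```

>>> {"method": "drive_tool", "body": {"commands": [0,-0.0005,0,0,0,0,0,-0.001,0,0,0,0,0,-0.001,0,0,0,0,0,-0.001,0,0,0,0]}}

```text
time: 8.32
ee_pos: [0.6253, 0.146, 0.0508]
eef_rot: [-2.434, -1.986, 0.001]
ft_force: [-2.8, -3.5, -1.4]
opening: 0.0233
finger_force: 40.0
```

```bash
python3 -c "
from h import *
tray()"
```

```text
tcp in tray [ 0.1249 -0.0159] z 0.0508 F [-2.8 -3.5 -1.4] open 0.0233
```

The bar has stopped against the notch, so I release it.

>>> {"method": "drive_tool", "body": {"commands": [0,0,0,0,0,0,0,0,0,0,0,0,0,0,0,0,0,0,0,0,0,0,0,0], "hand": 0.06}}

```text
time: 8.82
ee_pos: [0.6256, 0.1463, 0.051]
eef_rot: [2.434, 1.986, 0.001]
ft_force: [-0.5, -0.5, 0.8]
opening: 0.0592
finger_force: 0.0
```

>>> {"method": "drive_tool", "body": {"commands": [0,0,-0.03,0,0,0,0,0,-0.07,0,0,0,0,0,-0.11,0,0,0,0,0,-0.15,0,0,0,0,0,-0.17,0,0,0,0,0,-0.17,0,0,0]}}

```text
time: 9.57
ee_pos: [0.6263, 0.1464, 0.2225]
eef_rot: [2.433, 1.985, 0.004]
ft_force: [-0.1, 0.3, -0.5]
opening: 0.0597
finger_force: 0.0
```

Run:
```python
from h import *
tray();c=grab("wrist","w7")
for b in blobs(c,'orange',.088,150): print(b[0],b[1],A@(np.array(b[1][:2])/1000-O))
c=grab("top","t7")
for col in('red','green','blue'):
    for b in blobs(c,col,.004,60): print(col,b)
tool([.5,-.3,.22])
```

```text
tcp in tray [ 0.1258 -0.0153] z 0.2225 F [-0.1  0.3 -0.5] open 0.0597
[501.0, 360.0] [828.0, -77.0, -203.0, 52.0, 29.0] [ 0.3653675  -0.19753626]
[339.0, 362.0] [653.0, -41.0, -203.0, 318.0, 29.0] [ 0.1867175  -0.19453046]
[145.0, 322.0] [471.0, 45.0, 1257.0, 36.0, 22.0] [-0.0080621  -0.14367966]
[408.0, 307.0] [734.0, 8.0, 1534.0, 71.0, 23.0] [ 0.2572593  -0.13138826]
[150.0, 290.0] [481.0, 79.0, 618.0, 36.0, 18.0] [-0.0045241  -0.10841446]
[313.0, 188.0] [661.0, 149.0, -979.0, 15.0, 14.0] [ 0.1594299  -0.00631846]
[276.0, 196.0] [628.0, 149.0, 1211.0, 33.0, 23.0] [ 0.1269975  -0.01242346]
red ([284.0, 242.0], [496.0, 48.0, -149.0, 90.0, 17.0])
red ([431.0, 228.0], [538.0, -438.0, 255.0, 114.0, 58.0])
red ([524.0, 204.0], [609.0, -750.0, 201.0, 138.0, 77.0])
green ([27.0, 398.0], [33.0, 855.0, -1.0, 133.0, 71.0])
green ([2.0, 395.0], [34.0, 927.0, 91.0, 131.0, 19.0])
green ([60.0, 398.0], [32.0, 753.0, -17.0, 135.0, 68.0])
green ([53.0, 268.0], [417.0, 802.0, -203.0, 159.0, 88.0])
green ([550.0, 197.0], [627.0, -843.0, 205.0, 126.0, 66.0])
blue ([369.0, 239.0], [503.0, -233.0, 224.0, 110.0, 55.0])
blue ([204.0, 244.0], [507.0, 299.0, -183.0, 158.0, 65.0])
blue ([79.0, 178.0], [727.0, 733.0, 203.0, 146.0, 131.0])
blue ([327.0, 157.0], [786.0, -101.0, -1290.0, 89.0, 54.0])
tcp [0.6251 0.1461 0.2201] x-axis [ 2.007e-01  9.797e-01 -3.000e-04] z [-8.e-04 -1.e-04 -1.e+00]
shift [-4.622e-01 -3.310e-02  2.000e-04]
```

View pics/w7.png

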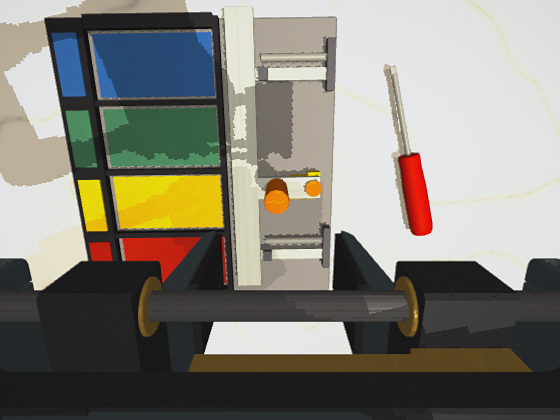

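The bar is held open hands-off: the handle is at (276,200), the pin (313,188) is in the catch, and all four bays are clear. There is no yellow card, so three cards need moving. I go to blue first.

>>> {"method": "drive_tool", "body": {"commands": [-0.04,-0.005,0,0,0,-0.05,-0.1,-0.01,0,0,0,-0.1,-0.16,-0.017,0,0,0,-0.17,-0.22,-0.023,0,0,0,-0.24,-0.28,-0.03,0,0,0,-0.3,-0.33,-0.035,0,0,0,-0.36,-0.37,-0.04,0,0,0,-0.4,-0.397,-0.042,0,0,0,-0.425]}}

```text
time: 10.68
ee_pos: [0.5033, -0.2357, 0.2195]
eef_rot: [-1.959, -2.453, 0.001]
ft_force: [0.5, -0.5, 0.4]
opening: 0.0598
finger_force: 0.0
```

Run:
```python
from h import *
c=dict(np.load("pics/w7.npz"))
for col in('blue','green','yellow'):
    for b in blobs(c,col,.008,1500): print(col,b,(A@(np.array(b[1][:2])/1000-O)).round(4))
c=grab("wrist","w8")
for col in('red','green','blue'):
    for b in blobs(c,col,.004,400): print(col,b)
tool([.503,-.233,.05])
```

```text
blue ([154.0, 64.0], [526.0, 294.0, -185.0, 122.0, 62.0]) [-1.000e-04  1.112e-01]
blue ([69.0, 64.0], [438.0, 312.0, 1383.0, 62.0, 26.0]) [-0.0899  0.1126]
green ([162.0, 137.0], [512.0, 221.0, -187.0, 121.0, 61.0]) [-0.0003  0.0369]
yellow ([167.0, 201.0], [497.0, 148.0, -190.0, 123.0, 62.0]) [-0.0016 -0.0376]
red ([270.0, 334.0], [542.0, -442.0, 226.0, 117.0, 49.0])
green ([295.0, 268.0], [546.0, -342.0, 243.0, 99.0, 54.0])
blue ([280.0, 179.0], [505.0, -235.0, 224.0, 116.0, 59.0])
tcp [ 0.503  -0.238   0.2196] x-axis [-2.215e-01  9.752e-01  3.000e-04] z [-1.9e-03 -2.0e-04 -1.0e+00]
shift [0.0049 0.0014 0.1696]
```

View pics/w8.png

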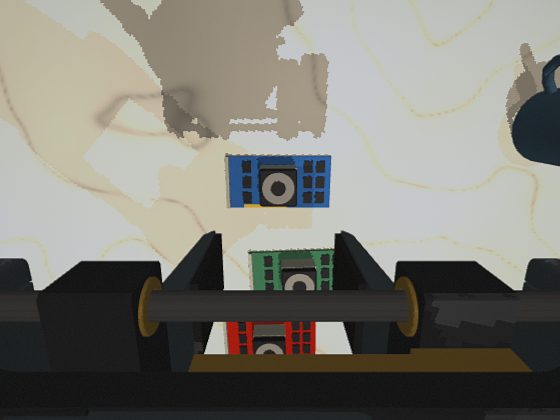

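Blue sits at (280,181), with its fan at (278,187), and there is clear space around it. I descend and grip it.

>>> {"method": "drive_tool", "body": {"commands": [0.001,0,0.04,0,0,0,0.002,0,0.09,0,0,0,0.0025,0.0005,0.14,0,0,0,0.0025,0.0005,0.17,0,0,0,0.0025,0.0005,0.19,0,0,0,0.0025,0.0005,0.2,0,0,0,0.0025,0.0005,0.204,0,0,0]}}

```text
time: 11.6
ee_pos: [0.5043, -0.2315, 0.0163]
eef_rot: [-1.96, -2.454, 0.0]
ft_force: [-0.4, -0.2, 0.5]
opening: 0.0598
finger_force: 0.0
```

>>> {"method": "drive_tool", "body": {"commands": [0,0,0,0,0,0,0,0,0,0,0,0,0,0,0,0,0,0,0,0,0,0,0,0,0,0,0,0,0,0], "hand": 0.03, "force": 30}}

```text
time: 12.22
ee_pos: [0.5048, -0.2319, 0.0175]
eef_rot: [1.96, 2.454, 0.0]
ft_force: [-1.4, 0.0, 7.7]
opening: 0.0397
finger_force: 30.0
```

>>> {"method": "drive_tool", "body": {"commands": [0,0,-0.02,0,0,0,0,0,-0.05,0,0,0,0,0,-0.09,0,0,0,0,0,-0.12,0,0,0,0,0,-0.12,0,0,0]}}

```text
time: 12.85
ee_pos: [0.5057, -0.2324, 0.139]
eef_rot: [1.958, 2.452, 0.001]
ft_force: [-0.1, 0.2, -2.7]
opening: 0.0394
finger_force: 30.0
```

Run:
```python
from h import *
c=grab("wrist","w9")
for b in blobs(c,'blue',.12,400): print(b)
s=ctrl.get_state();print(s["opening"],s["finger_force"])
tool([.526,.2938,.136]);tray()
```

```text
([279.0, 226.0], [506.0, -229.0, 223.0, 123.0, 43.0])
0.03975056928275523 29.999502897262573
tcp [ 0.5049 -0.2319  0.1374] x-axis [-0.2211  0.9752 -0.0012] z [ 1.5e-03 -9.0e-04 -1.0e+00]
shift [0.5081 0.1368 0.001 ]
tcp in tray [ 0.0765 -0.4096] z 0.1374 F [ 0.5  0.1 -2.4] open 0.0398
```

View pics/w9.png

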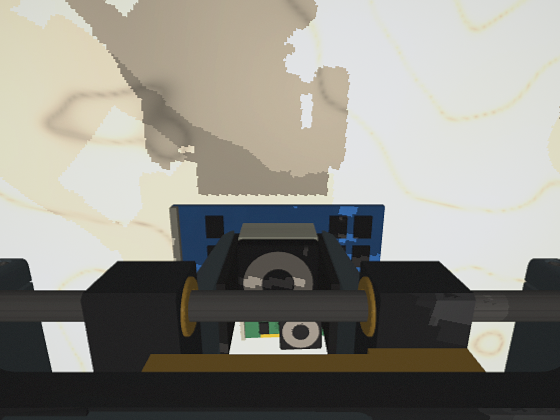

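The blue card is gripped squarely: the opening is 39.8 mm and its far edge is at row 206. I measure the card's sideways offset in the hand, then carry it.

```bash
cat >> h.py <<'E'
def held(c,col,under):
    """far-edge position of the held card along tool x, minus half width; under = underside height"""
    s=ctrl.get_state();m=mask(c["img"],col);m[:, :170]=0
    rows=[np.flatnonzero(m[150:300,u])[0]+150 for u in range(200,360,4) if m[150:300,u].any()]
    v=np.median(rows);p=ray(c,[280,v-.5],under+.004)[0]
    r=R.from_rotvec(s["eef_rot"]);print("edge row",v,"card offset along tool x",round(r.inv().apply(p-s["ee_pos"])[0]-.030,4))
E
python3 - <<'E'
from h import *
c=dict(np.load("pics/w9.npz"));held(c,'blue',.120)
E
```

```text
edge row 205.0 card offset along tool x -0.0042
```

>>> {"method": "drive_tool", "body": {"commands": [0.03,0.008,0,0,0,0.03,0.08,0.021,0,0,0,0.08,0.13,0.034,0,0,0,0.13,0.18,0.047,0,0,0,0.18,0.23,0.06,0,0,0,0.23,0.28,0.074,0,0,0,0.29,0.33,0.088,0,0,0,0.35,0.37,0.098,0,0,0,0.409]}}

```text
time: 13.9
ee_pos: [0.5175, 0.1526, 0.1354]
eef_rot: [-2.419, -2.003, 0.003]
ft_force: [1.0, -1.4, -2.8]
opening: 0.0398
finger_force: 30.0
```

Run:
```python
from h import *
tool([.526,.2938,.136]);tray()
```

```text
tcp [0.5175 0.1526 0.1354] x-axis [ 1.862e-01  9.825e-01 -6.000e-04] z [-2.e-03 -3.e-04 -1.e+00]
shift [ 0.1403 -0.0179 -0.0006]
tcp in tray [ 0.0177 -0.0293] z 0.1354 F [ 1.  -1.4 -2.8] open 0.0398
```

>>> {"method": "drive_tool", "body": {"commands": [0.03,-0.005,0,0,0,0,0.07,-0.01,0,0,0,0,0.11,-0.015,0,0,0,0,0.135,-0.0177,0,0,0,0,0.144,-0.0177,0.02,0,0,0,0.144,-0.0177,0.04,0,0,0,0.144,-0.0177,0.06,0,0,0,0.144,-0.0177,0.07,0,0,0]}}

```text
time: 14.9
ee_pos: [0.5263, 0.2943, 0.0642]
eef_rot: [-2.418, -2.004, 0.006]
ft_force: [0.2, -1.2, -1.3]
opening: 0.0398
finger_force: 30.0
```

Run:
```python
from h import *
tray();c=grab("wrist","w10");held(c,'blue',ctrl.get_state()["ee_pos"][2]-.0175)
tool([.526,.2938,.136])
```

```text
tcp in tray [1.000e-04 1.116e-01] z 0.0642 F [ 0.2 -1.2 -1.3] open 0.0398
edge row 184.0 card offset along tool x 0.0091
tcp [0.5262 0.2943 0.0637] x-axis [ 0.1854  0.9827 -0.0025] z [-0.0038 -0.0018 -1.    ]
shift [-0.0007 -0.0003 -0.0723]
```

View pics/w10.png

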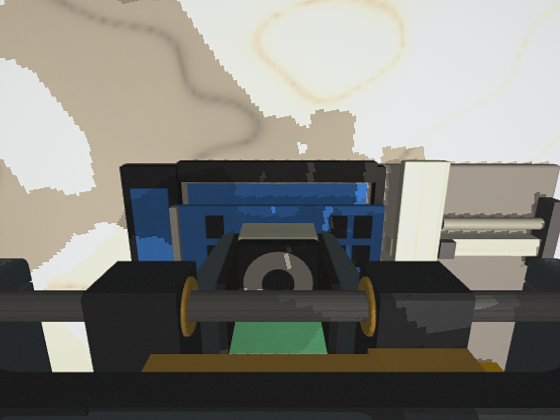

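The card's far edge (row 206) is just inside the bay, between the wall at row 165 and the liner. I let the arm settle and then correct.

>>> {"method": "drive_tool", "body": {"commands": [0.0034,0,0,0,0,0,0.0034,0,0,0,0,0,0.0034,0,0,0,0,0]}}

```text
time: 15.32
ee_pos: [0.5286, 0.299, 0.0675]
eef_rot: [2.418, 2.005, 0.002]
ft_force: [-0.8, -0.4, -2.4]
opening: 0.0396
finger_force: 30.0
```

Run:
```python
from h import *
tray();tool([.526,.2938,.136])
```

```text
tcp in tray [0.0015 0.1166] z 0.0675 F [-0.8 -0.4 -2.4] open 0.0396
tcp [0.5286 0.299  0.0675] x-axis [1.848e-01 9.828e-01 6.000e-04] z [ 1.e-03  4.e-04 -1.e+00]
shift [-0.0056 -0.0015 -0.0685]
```

>>> {"method": "drive_tool", "body": {"commands": [-0.001,-0.0015,0,0,0,0,-0.0016,-0.0015,0.01,0,0,0,-0.0016,-0.0015,0.02,0,0,0,-0.0016,-0.0015,0.028,0,0,0,-0.0016,-0.0015,0.034,0,0,0,-0.0016,-0.0015,0.038,0,0,0,-0.0016,-0.0015,0.041,0,0,0,-0.0016,-0.0015,0.041,0,0,0]}}

```text
time: 16.32
ee_pos: [0.5265, 0.2976, 0.0259]
eef_rot: [2.418, 2.006, 0.0]
ft_force: [0.9, -0.0, -2.3]
opening: 0.0397
finger_force: 30.0
```

Run:
```python
from h import *
tray();grab("wrist","w11")
```

```text
tcp in tray [-0.0002  0.1149] z 0.0259 F [ 0.9 -0.  -2.3] open 0.0397
```

View pics/w11.png

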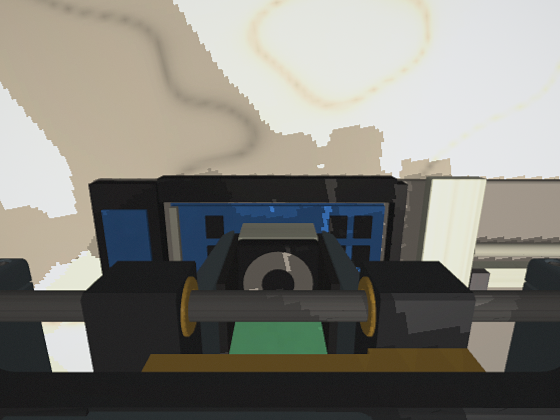

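The card is inside the bay walls on every visible side, at rows 205+ and columns 172–388. I lower the last bit and release.

>>> {"method": "drive_tool", "body": {"commands": [0,0,0.0005,0,0,0,0,0,0.0005,0,0,0,0,0,0.0005,0,0,0]}}

```text
time: 16.75
ee_pos: [0.5266, 0.2976, 0.0255]
eef_rot: [2.418, 2.006, 0.0]
ft_force: [-0.3, -0.4, -1.0]
opening: 0.0396
finger_force: 30.0
```

>>> {"method": "drive_tool", "body": {"commands": [0,0,0,0,0,0,0,0,0,0,0,0,0,0,0,0,0,0], "hand": 0.06}}

```text
time: 17.12
ee_pos: [0.5265, 0.2976, 0.0255]
eef_rot: [2.418, 2.005, 0.0]
ft_force: [0.0, 0.3, 0.5]
opening: 0.0598
finger_force: 0.0
```

>>> {"method": "drive_tool", "body": {"commands": [0,0,-0.02,0,0,0,0,0,-0.06,0,0,0,0,0,-0.11,0,0,0,0,0,-0.16,0,0,0,0,0,-0.19,0,0,0,-0.02,0,-0.2,0,0,0,-0.04,0,-0.2,0,0,0,-0.06,0,-0.2,0,0,0]}}

```text
time: 18.12
ee_pos: [0.5143, 0.2366, 0.2241]
eef_rot: [-2.418, -2.004, 0.004]
ft_force: [0.3, -0.4, -0.0]
opening: 0.0596
finger_force: 0.0
```

Run:
```python
from h import *
tray();c=grab("wrist","w12")
for col in('blue','orange'):
    for b in blobs(c,col,.012 if col=='blue' else .088,150): print(col,b,(A@(np.array(b[1][:2])/1000-O)).round(4))
c=grab("top","t12")
for col in('red','green'):
    for b in blobs(c,col,.004,60): print(col,b)
tool([.546,-.342,.22])
```

```text
tcp in tray [-0.001   0.0527] z 0.2241 F [ 0.3 -0.4 -0. ] open 0.0596
blue ([201.0, 129.0], [442.0, 309.0, 1381.0, 61.0, 26.0]) [-0.0854  0.1104]
blue ([280.0, 129.0], [529.0, 294.0, -185.0, 116.0, 61.0]) [0.0029 0.1118]
orange ([291.0, 363.0], [501.0, 52.0, -183.0, 237.0, 22.0]) [ 0.0201 -0.1313]
orange ([514.0, 360.0], [729.0, 11.0, -953.0, 46.0, 17.0]) [ 0.2518 -0.1294]
orange ([477.0, 362.0], [695.0, 20.0, -183.0, 50.0, 30.0]) [ 0.2167 -0.1268]
orange ([429.0, 361.0], [645.0, 30.0, -184.0, 53.0, 30.0]) [ 0.1657 -0.1262]
orange ([408.0, 327.0], [623.0, 76.0, -990.0, 24.0, 17.0]) [ 0.1356 -0.0851]
orange ([410.0, 300.0], [628.0, 107.0, -1234.0, 56.0, 18.0]) [ 0.1348 -0.0537]
orange ([151.0, 285.0], [371.0, 171.0, 178.0, 23.0, 17.0]) [-0.1297 -0.0383]
orange ([423.0, 246.0], [644.0, 163.0, -185.0, 16.0, 15.0]) [0.1401 0.0043]
orange ([394.0, 254.0], [617.0, 162.0, -1109.0, 39.0, 23.0]) [ 0.1138 -0.0017]
red ([274.0, 252.0], [467.0, 80.0, -186.0, 163.0, 67.0])
red ([431.0, 228.0], [538.0, -438.0, 255.0, 113.0, 58.0])
red ([524.0, 204.0], [609.0, -750.0, 201.0, 138.0, 78.0])
red ([266.0, 159.0], [779.0, 105.0, -1504.0, 92.0, 24.0])
green ([27.0, 396.0], [33.0, 855.0, -11.0, 132.0, 70.0])
green ([2.0, 389.0], [49.0, 928.0, 91.0, 104.0, 19.0])
green ([60.0, 398.0], [31.0, 753.0, 11.0, 135.0, 69.0])
green ([52.0, 270.0], [417.0, 801.0, -216.0, 158.0, 88.0])
green ([227.0, 243.0], [500.0, 240.0, 285.0, 75.0, 34.0])
green ([550.0, 198.0], [628.0, -844.0, 194.0, 126.0, 72.0])
tcp [0.5144 0.236  0.2243] x-axis [ 0.1868  0.9824 -0.0016] z [-0.0023 -0.0012 -1.    ]
shift [-0.5619  0.1391  0.0049]
```

>>> {"method": "drive_tool", "body": {"commands": [-0.03,0.007,0,0,0,-0.03,-0.08,0.02,0,0,0,-0.09,-0.135,0.033,0,0,0,-0.15,-0.19,0.047,0,0,0,-0.21,-0.245,0.06,0,0,0,-0.27,-0.3,0.074,0,0,0,-0.33,-0.355,0.088,0,0,0,-0.39,-0.41,0.101,0,0,0,-0.43]}}

```text
time: 19.23
ee_pos: [0.5384, -0.185, 0.2247]
eef_rot: [-1.932, -2.476, -0.0]
ft_force: [0.4, 0.1, 0.2]
opening: 0.0599
finger_force: 0.0
```

Run:
```python
from h import *
tool([.546,-.342,.22]);c=grab("wrist","w13")
for b in blobs(c,'green',.004,400): print(b)
```

```text
tcp [ 0.5384 -0.185   0.2247] x-axis [-2.428e-01  9.701e-01  8.000e-04] z [-7.e-04  6.e-04 -1.e+00]
shift [-0.1542 -0.0307  0.0046]
([265.0, 283.0], [554.0, -320.0, 247.0, 104.0, 14.0])
```

>>> {"method": "drive_tool", "body": {"commands": [-0.05,-0.01,0,0,0,0,-0.1,-0.02,0,0,0,0,-0.14,-0.028,0,0,0,0,-0.155,-0.031,0.005,0,0,0,-0.155,-0.031,0.005,0,0,0]}}

```text
time: 19.9
ee_pos: [0.5456, -0.3409, 0.2191]
eef_rot: [-1.935, -2.473, -0.0]
ft_force: [0.3, 0.2, 0.6]
opening: 0.0598
finger_force: 0.0
```

Run:
```python
from h import *
c=grab("wrist","w14")
for col in('green','red'):
  for b in blobs(c,col,.004,400): print(b)
tool([.546,-.342,.22])
```

```text
([285.0, 181.0], [555.0, -343.0, 260.0, 115.0, 59.0])
([259.0, 254.0], [550.0, -439.0, 245.0, 98.0, 60.0])
tcp [ 0.5458 -0.34    0.2196] x-axis [-0.2413  0.9704  0.0015] z [-0.0011  0.0013 -1.    ]
shift [-0.002  -0.0003 -0.0004]
```

>>> {"method": "drive_tool", "body": {"commands": [-0.002,0.003,0.03,0,0,-0.016,-0.005,0.006,0.08,0,0,-0.016,-0.005,0.006,0.13,0,0,-0.016,-0.005,0.006,0.165,0,0,-0.016,-0.005,0.006,0.185,0,0,-0.016,-0.005,0.006,0.198,0,0,-0.016,-0.005,0.006,0.204,0,0,-0.016,-0.005,0.006,0.204,0,0,-0.016]}}

```text
time: 20.95
ee_pos: [0.5535, -0.3441, 0.0168]
eef_rot: [1.914, 2.491, 0.0]
ft_force: [-0.2, -0.4, 0.4]
opening: 0.0602
finger_force: 0.0
```

>>> {"method": "drive_tool", "body": {"commands": [0,0,0,0,0,0,0,0,0,0,0,0,0,0,0,0,0,0,0,0,0,0,0,0,0,0,0,0,0,0], "hand": 0.03, "force": 30}}

```text
time: 21.58
ee_pos: [0.5534, -0.3445, 0.017]
eef_rot: [1.914, 2.49, -0.0]
ft_force: [-1.3, -0.4, 6.4]
opening: 0.04
finger_force: 30.0
```

>>> {"method": "drive_tool", "body": {"commands": [0,0,-0.02,0,0,0,0,0,-0.05,0,0,0,0,0,-0.09,0,0,0,0,0,-0.12,0,0,0,0,0,-0.12,0,0,0,0,0,-0.12,0,0,0]}}

```text
time: 22.32
ee_pos: [0.5528, -0.344, 0.1361]
eef_rot: [-1.914, -2.49, 0.0]
ft_force: [-0.4, -0.0, -2.9]
opening: 0.0398
finger_force: 30.0
```

Run:
```python
from h import *
c=grab("wrist","w15");z=ctrl.get_state()["ee_pos"][2];held(c,'green',z-.0165)
tool([.512,.221,z]);tray()
```

```text
edge row 198.0 card offset along tool x 0.0008
tcp [ 0.5526 -0.3439  0.1355] x-axis [-0.257   0.9664  0.0013] z [-0.0013  0.001  -1.    ]
shift [0.5563 0.106  0.0006]
tcp in tray [ 0.1441 -0.5108] z 0.1355 F [ 0.  -0.8 -2.6] open 0.0399
```

>>> {"method": "drive_tool", "body": {"commands": [0.03,0.006,0,0,0,0.03,0.08,0.015,0,0,0,0.09,0.135,0.026,0,0,0,0.15,0.19,0.036,0,0,0,0.21,0.245,0.047,0,0,0,0.27,0.3,0.057,0,0,0,0.34,0.355,0.068,0,0,0,0.4,0.4,0.076,0,0,0,0.446]}}

```text
time: 23.38
ee_pos: [0.5227, 0.0638, 0.1355]
eef_rot: [-2.418, -2.003, 0.002]
ft_force: [1.4, 0.1, -2.1]
opening: 0.0397
finger_force: 30.0
```

>>> {"method": "drive_tool", "body": {"commands": [0,0,0,0,0,0,0,0,0,0,0,0]}}

```text
time: 23.62
ee_pos: [0.5234, 0.0616, 0.1357]
eef_rot: [-2.417, -2.006, 0.002]
ft_force: [-0.1, -0.3, -1.8]
opening: 0.0396
finger_force: 30.0
```

Run:
```python
from h import *
tool([.512,.221,.07]);tray()
```

```text
tcp [0.5234 0.0616 0.1357] x-axis [ 1.840e-01  9.829e-01 -5.000e-04] z [-1.4e-03 -2.0e-04 -1.0e+00]
shift [ 0.1546 -0.0405  0.0657]
tcp in tray [ 0.0404 -0.1177] z 0.1357 F [-0.1 -0.3 -1.8] open 0.0396
```

>>> {"method": "drive_tool", "body": {"commands": [0.03,-0.01,0,0,0,0,0.08,-0.02,0,0,0,0,0.12,-0.032,0,0,0,0,0.15,-0.04,0,0,0,0,0.154,-0.0404,0.02,0,0,0,0.154,-0.0404,0.05,0,0,0,0.154,-0.0404,0.07,0,0,0,0.154,-0.0404,0.07,0,0,0]}}

```text
time: 24.62
ee_pos: [0.512, 0.2192, 0.065]
eef_rot: [-2.419, -2.003, 0.005]
ft_force: [0.3, -0.7, -1.3]
opening: 0.0397
finger_force: 30.0
```

>>> {"method": "drive_tool", "body": {"commands": [0.154,0,0,0,0,0]}}

```text
time: 24.75
ee_pos: [0.5247, 0.2791, 0.0668]
eef_rot: [2.423, 1.999, -0.003]
ft_force: [2.2, 0.7, -1.2]
opening: 0.0396
finger_force: 30.0
```

I mistyped that row: it should have been a hold, and it moved the tool +62 mm in tray y. The held card's underside was at about 50 mm, above blue's cooler top at 46 mm, so it should have cleared. I go back and check.

>>> {"method": "drive_tool", "body": {"commands": [0,0,-0.03,0,0,0,0,0,-0.03,0,0,0,0,0,-0.03,0,0,0]}}

```text
time: 25.12
ee_pos: [0.5242, 0.2812, 0.0964]
eef_rot: [2.419, 2.004, 0.0]
ft_force: [-0.6, -0.1, -1.5]
opening: 0.04
finger_force: 30.0
```

Run:
```python
from h import *
tool([.512,.221,.07]);tray()
c=grab("wrist","w16")
for z,col in((.012,'blue'),):
  for b in blobs(c,col,z,300): print(col,b,(A@(np.array(b[1][:2])/1000-O)).round(4))
z=ctrl.get_state()["ee_pos"][2];held(c,'green',z-.017)
```

```text
tcp [0.5242 0.2812 0.0964] x-axis [ 0.1858  0.9826 -0.    ] z [ 1.e-04 -0.e+00 -1.e+00]
shift [-0.0615 -0.0008  0.0264]
tcp in tray [0.0005 0.0983] z 0.0964 F [-0.6 -0.1 -1.5] open 0.04
blue ([162.0, 197.0], [441.0, 307.0, 1382.0, 63.0, 26.0]) [-0.086   0.1083]
blue ([278.0, 174.0], [530.0, 310.0, -186.0, 121.0, 29.0]) [0.0009 0.1277]
edge row 199.5 card offset along tool x 0.0005
```

View pics/w16.png

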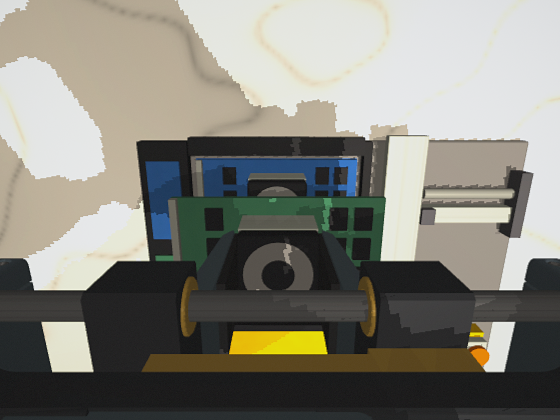

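No harm done. Blue is still seated in its bay (rows 157+), and green is held square with its far edge at row 199. I continue to green's bay.

>>> {"method": "drive_tool", "body": {"commands": [-0.03,0,0,0,0,0,-0.055,0,0,0,0,0,-0.0618,-0.0005,0,0,0,0,-0.0618,-0.0005,0.02,0,0,0,-0.0618,-0.0005,0.035,0,0,0,-0.0618,-0.0005,0.035,0,0,0,-0.0618,-0.0005,0.035,0,0,0]}}

```text
time: 26.05
ee_pos: [0.5124, 0.2216, 0.0616]
eef_rot: [2.418, 2.006, 0.0]
ft_force: [0.1, 0.8, -1.8]
opening: 0.04
finger_force: 30.0
```

Run:
```python
from h import *
tool([.512,.221,.07]);tray()
```

```text
tcp [0.5124 0.2216 0.0616] x-axis [1.848e-01 9.828e-01 1.000e-04] z [ 1.e-04  1.e-04 -1.e+00]
shift [-0.0007 -0.0003 -0.0084]
tcp in tray [-0.      0.0376] z 0.0616 F [ 0.1  0.8 -1.8] open 0.04
```

>>> {"method": "drive_tool", "body": {"commands": [-0.001,0,0.008,0,0,0,-0.001,0,0.018,0,0,0,-0.001,0,0.026,0,0,0,-0.001,0,0.031,0,0,0,-0.001,0,0.034,0,0,0,-0.001,0,0.036,0,0,0,-0.001,0,0.0365,0,0,0,-0.001,0,0.0365,0,0,0]}}

```text
time: 27.05
ee_pos: [0.5122, 0.2204, 0.0251]
eef_rot: [2.418, 2.005, 0.0]
ft_force: [-0.3, 0.2, -1.5]
opening: 0.0399
finger_force: 30.0
```

>>> {"method": "drive_tool", "body": {"commands": [0,0,0,0,0,0,0,0,0,0,0,0,0,0,0,0,0,0], "hand": 0.06}}

```text
time: 27.42
ee_pos: [0.5121, 0.2204, 0.025]
eef_rot: [2.418, 2.005, 0.0]
ft_force: [-0.4, -0.6, 0.3]
opening: 0.0597
finger_force: 0.0
```

>>> {"method": "drive_tool", "body": {"commands": [0,0,-0.02,0,0,0,0,0,-0.06,0,0,0,0,0,-0.11,0,0,0,0,0,-0.16,0,0,0,0,0,-0.19,0,0,0,-0.02,0,-0.2,0,0,0,-0.04,0,-0.2,0,0,0,-0.04,0,-0.2,0,0,0]}}

```text
time: 28.42
ee_pos: [0.5036, 0.179, 0.2237]
eef_rot: [-2.419, -2.003, 0.004]
ft_force: [0.8, 0.5, 0.3]
opening: 0.0597
finger_force: 0.0
```

Run:
```python
from h import *
tray();c=grab("wrist","w17")
for col in('blue','green'):
    for b in blobs(c,col,.012,300): print(col,b,(A@(np.array(b[1][:2])/1000-O)).round(4))
c=grab("top","t17")
for b in blobs(c,'red',.004,60): print(b)
tool([.548,-.441,.22])
```

```text
tcp in tray [-0.0008 -0.0059] z 0.2237 F [0.8 0.5 0.3] open 0.0597
blue ([280.0, 71.0], [528.0, 293.0, -187.0, 116.0, 61.0]) [0.0021 0.1106]
blue ([197.0, 70.0], [443.0, 310.0, 1384.0, 62.0, 26.0]) [-0.0846  0.1116]
green ([202.0, 141.0], [428.0, 236.0, 1384.0, 59.0, 24.0]) [-0.0857  0.0361]
green ([280.0, 143.0], [515.0, 221.0, -187.0, 115.0, 59.0]) [0.0026 0.0374]
([277.0, 250.0], [467.0, 80.0, -189.0, 162.0, 66.0])
([431.0, 228.0], [538.0, -438.0, 255.0, 113.0, 58.0])
([524.0, 204.0], [609.0, -750.0, 200.0, 138.0, 77.0])
([266.0, 159.0], [779.0, 105.0, -1504.0, 93.0, 24.0])
tcp [0.5042 0.1804 0.2239] x-axis [ 1.861e-01  9.825e-01 -6.000e-04] z [-1.8e-03 -3.0e-04 -1.0e+00]
shift [-0.6024  0.1587  0.004 ]
```

>>> {"method": "drive_tool", "body": {"commands": [-0.03,0.007,0,0,0,-0.03,-0.08,0.02,0,0,0,-0.09,-0.135,0.033,0,0,0,-0.15,-0.19,0.047,0,0,0,-0.21,-0.245,0.06,0,0,0,-0.27,-0.3,0.074,0,0,0,-0.33,-0.355,0.088,0,0,0,-0.39,-0.41,0.101,0,0,0,-0.443]}}

```text
time: 29.52
ee_pos: [0.528, -0.2421, 0.2241]
eef_rot: [-1.915, -2.489, -0.0]
ft_force: [0.9, 0.7, 0.6]
opening: 0.0601
finger_force: 0.0
```

Run:
```python
from h import *
tool([.54,-.44,.22])
```

```text
tcp [ 0.528  -0.2421  0.2241] x-axis [-2.561e-01  9.666e-01  8.000e-04] z [-7.e-04  7.e-04 -1.e+00]
shift [-0.1943 -0.0391  0.004 ]
```

>>> {"method": "drive_tool", "body": {"commands": [-0.05,-0.01,0,0,0,0,-0.1,-0.02,0,0,0,0,-0.15,-0.03,0,0,0,0,-0.18,-0.037,0.004,0,0,0,-0.194,-0.039,0.004,0,0,0,-0.194,-0.039,0.004,0,0,0,-0.194,-0.039,0.004,0,0,0]}}

```text
time: 30.4
ee_pos: [0.5399, -0.4367, 0.221]
eef_rot: [-1.917, -2.488, -0.0]
ft_force: [0.7, 0.0, -0.5]
opening: 0.0598
finger_force: 0.0
```

Run:
```python
from h import *
c=grab("wrist","w18")
for b in blobs(c,'red',.004,400): print(b)
tool([.54,-.44,.22])
```

```text
([277.0, 182.0], [541.0, -441.0, 259.0, 117.0, 60.0])
tcp [ 0.54   -0.4367  0.2211] x-axis [-2.552e-01  9.669e-01  3.000e-04] z [ 0.e+00  3.e-04 -1.e+00]
shift [-0.0032 -0.0008  0.0011]
```

>>> {"method": "drive_tool", "body": {"commands": [-0.002,-0.001,0.03,0,0,0,-0.0044,-0.002,0.08,0,0,0,-0.0044,-0.002,0.13,0,0,0,-0.0044,-0.002,0.165,0,0,0,-0.0044,-0.002,0.185,0,0,0,-0.0044,-0.002,0.198,0,0,0,-0.0044,-0.002,0.204,0,0,0,-0.0044,-0.002,0.204,0,0,0]}}

```text
time: 31.45
ee_pos: [0.5392, -0.443, 0.0175]
eef_rot: [1.918, 2.487, -0.0]
ft_force: [-0.0, -0.5, 0.1]
opening: 0.0598
finger_force: 0.0
```

>>> {"method": "drive_tool", "body": {"commands": [0,0,0,0,0,0,0,0,0,0,0,0,0,0,0,0,0,0,0,0,0,0,0,0,0,0,0,0,0,0], "hand": 0.03, "force": 30}}

```text
time: 32.08
ee_pos: [0.5391, -0.443, 0.0175]
eef_rot: [1.918, 2.487, -0.0]
ft_force: [-0.5, 0.9, 5.6]
opening: 0.0401
finger_force: 30.0
```

>>> {"method": "drive_tool", "body": {"commands": [0,0,-0.02,0,0,0,0,0,-0.05,0,0,0,0,0,-0.09,0,0,0,0,0,-0.12,0,0,0,0,0,-0.12,0,0,0,0,0,-0.12,0,0,0]}}

```text
time: 32.83
ee_pos: [0.5385, -0.4424, 0.1365]
eef_rot: [-1.918, -2.487, -0.0]
ft_force: [0.7, 0.1, -1.8]
opening: 0.0401
finger_force: 30.0
```

Run:
```python
from h import *
c=grab("wrist","w19");z=ctrl.get_state()["ee_pos"][2];held(c,'red',z-.017)
tool([.485,.0756,z]);tray()
```

```text
edge row 197.0 card offset along tool x 0.0012
tcp [ 0.5383 -0.4423  0.1359] x-axis [-0.2542  0.9672  0.0015] z [-0.0013  0.0013 -1.    ]
shift [0.5144 0.0801 0.0007]
tcp in tray [ 0.1482 -0.6101] z 0.1359 F [-0.   0.7 -2.3] open 0.0397
```

>>> {"method": "drive_tool", "body": {"commands": [0.03,0.005,0,0,0,0.03,0.08,0.012,0,0,0,0.09,0.135,0.021,0,0,0,0.15,0.19,0.03,0,0,0,0.21,0.245,0.038,0,0,0,0.27,0.3,0.047,0,0,0,0.34,0.355,0.055,0,0,0,0.4,0.4,0.062,0,0,0,0.443]}}

```text
time: 33.88
ee_pos: [0.4959, -0.0381, 0.1361]
eef_rot: [-2.418, -2.003, 0.002]
ft_force: [1.2, -0.4, -2.3]
opening: 0.04
finger_force: 30.0
```

>>> {"method": "drive_tool", "body": {"commands": [0,0,0,0,0,0,0,0,0,0,0,0]}}

```text
time: 34.12
ee_pos: [0.497, -0.0403, 0.1364]
eef_rot: [-2.417, -2.006, 0.001]
ft_force: [1.3, -0.5, -1.8]
opening: 0.04
finger_force: 30.0
```

Run:
```python
from h import *
tool([.485,.0756,.07]);tray()
```

```text
tcp [ 0.497  -0.0403  0.1364] x-axis [ 1.840e-01  9.829e-01 -2.000e-04] z [-0.001 -0.    -1.   ]
shift [ 0.1118 -0.033   0.0664]
tcp in tray [ 0.0332 -0.2227] z 0.1364 F [ 1.3 -0.5 -1.8] open 0.04
```

Target tray position (0, -0.112): shift dx +0.1107, dy -0.0332, then down.

>>> {"method": "drive_tool", "body": {"commands": [0.03,-0.01,0,0,0,0,0.07,-0.02,0,0,0,0,0.1,-0.03,0,0,0,0,0.1107,-0.0332,0,0,0,0,0.1107,-0.0332,0.02,0,0,0,0.1107,-0.0332,0.05,0,0,0,0.1107,-0.0332,0.07,0,0,0,0.1107,-0.0332,0.07,0,0,0]}}

```text
time: 35.12
ee_pos: [0.4845, 0.0736, 0.0658]
eef_rot: [-2.418, -2.003, 0.003]
ft_force: [0.3, -0.1, -2.4]
opening: 0.0398
finger_force: 30.0
```

>>> {"method": "drive_tool", "body": {"commands": [0,0,0,0,0,0,0,0,0,0,0,0]}}

```text
time: 35.38
ee_pos: [0.4856, 0.0745, 0.0677]
eef_rot: [2.418, 2.005, 0.002]
ft_force: [-0.0, -0.4, -2.2]
opening: 0.04
finger_force: 30.0
```

Run:
```python
from h import *
tool([.485,.0756,.07]);tray();c=grab("wrist","w20")
```

```text
tcp [0.4856 0.0745 0.0677] x-axis [1.852e-01 9.827e-01 3.000e-04] z [ 0.0015 -0.     -1.    ]
shift [ 0.001  -0.0008 -0.0023]
tcp in tray [ 0.0009 -0.112 ] z 0.0677 F [-0.  -0.4 -2.2] open 0.04
```

>>> {"method": "drive_tool", "body": {"commands": [0,-0.001,0.008,0,0,0,0,-0.001,0.02,0,0,0,0,-0.001,0.029,0,0,0,0,-0.001,0.035,0,0,0,0,-0.001,0.039,0,0,0,0,-0.001,0.0415,0,0,0,0,-0.001,0.0424,0,0,0,0,-0.001,0.0424,0,0,0]}}

```text
time: 36.42
ee_pos: [0.484, 0.075, 0.0253]
eef_rot: [2.418, 2.005, 0.001]
ft_force: [-4.8, -1.4, 18.6]
opening: 0.0402
finger_force: 30.0
```

Run:
```python
from h import *
tray()
```

```text
tcp in tray [-0.0008 -0.1118] z 0.0253 F [-4.8 -1.4 18.6] open 0.0402
```

>>> {"method": "drive_tool", "body": {"commands": [0,0,-0.0006,0,0,0,0,0,-0.0006,0,0,0]}}

```text
time: 36.67
ee_pos: [0.4842, 0.0749, 0.0253]
eef_rot: [2.418, 2.005, 0.001]
ft_force: [-0.2, 0.1, 7.0]
opening: 0.04
finger_force: 30.0
```

>>> {"method": "drive_tool", "body": {"commands": [0,0,0,0,0,0,0,0,0,0,0,0,0,0,0,0,0,0], "hand": 0.06}}

```text
time: 37.05
ee_pos: [0.484, 0.0749, 0.0251]
eef_rot: [-2.418, -2.006, 0.0]
ft_force: [-0.1, -0.4, -0.8]
opening: 0.0598
finger_force: 0.0
```

>>> {"method": "drive_tool", "body": {"commands": [0,0,-0.02,0,0,0,0,0,-0.06,0,0,0,0,0,-0.11,0,0,0,0,0,-0.16,0,0,0,0,0,-0.18,0,0,0,-0.01,0,-0.18,0,0,0,-0.02,0,-0.18,0,0,0,-0.02,0,-0.18,0,0,0]}}

```text
time: 38.05
ee_pos: [0.4796, 0.0544, 0.2041]
eef_rot: [-2.418, -2.003, 0.003]
ft_force: [0.2, -0.2, 1.0]
opening: 0.0603
finger_force: 0.0
```

Run:
```python
from h import *
tray();c=grab("wrist","w21")
for col in('blue','green','red'):
    for b in blobs(c,col,.012,300): print(col,b,(A@(np.array(b[1][:2])/1000-O)).round(4))
for b in blobs(c,'orange',.088,100):
    t=(A@(np.array(b[1][:2])/1000-O)).round(4)
    if t[1]>-.05: print(b,t)
```

```text
tcp in tray [-0.0014 -0.1328] z 0.2041 F [ 0.2 -0.2  1. ] open 0.0603
green ([279.0, 26.0], [511.0, 210.0, -187.0, 119.0, 40.0]) [0.0007 0.0259]
green ([190.0, 24.0], [427.0, 227.0, 1385.0, 37.0, 24.0]) [-0.085  0.027]
red ([199.0, 166.0], [401.0, 90.0, 1382.0, 62.0, 26.0]) [-0.0852 -0.1124]
red ([280.0, 163.0], [486.0, 76.0, -186.0, 120.0, 61.0]) [ 0.0009 -0.1104]
red ([554.0, 86.0], [771.0, 100.0, -1532.0, 95.0, 12.0]) [ 0.2766 -0.0341]
([433.0, 67.0], [620.0, 143.0, -115.0, 51.0, 26.0]) [ 0.1202 -0.0198]
```

View pics/w21.png

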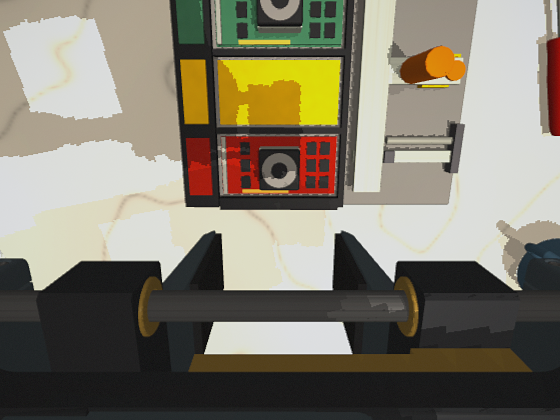

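Red lies flat in its bay (rows 137–195), and the bar is still in the notch with the handle at (433,67). All three cards are in, so I go back to the handle.

>>> {"method": "drive_tool", "body": {"commands": [0.03,0.03,0,0,0,0,0.06,0.065,0,0,0,0,0.09,0.1,0,0,0,0,0.11,0.12,0.02,0,0,0,0.117,0.127,0.05,0,0,0,0.117,0.127,0.07,0,0,0,0.117,0.127,0.07,0,0,0,0.117,0.127,0.07,0,0,0], "hand": 0.07}}

```text
time: 39.1
ee_pos: [0.627, 0.1468, 0.1356]
eef_rot: [2.418, 2.005, 0.001]
ft_force: [0.5, 0.7, 0.4]
opening: 0.0697
finger_force: 0.0
```

Run:
```python
from h import *
tray();tool([.6256,.1463,.051]);c=grab("wrist","w22")
for b in blobs(c,'orange',.088,100):
    t=(A@(np.array(b[1][:2])/1000-O)).round(4)
    if t[1]>-.05: print(b,t)
```

```text
tcp in tray [ 0.1264 -0.0148] z 0.1356 F [0.5 0.7 0.4] open 0.0697
tcp [0.627  0.1468 0.1356] x-axis [1.850e-01 9.827e-01 2.000e-04] z [ 4.e-04  1.e-04 -1.e+00]
shift [-0.0008 -0.0013  0.0846]
([323.0, 211.0], [661.0, 154.0, -185.0, 14.0, 14.0]) [ 0.1585 -0.0014]
([275.0, 224.0], [627.0, 151.0, 1370.0, 37.0, 23.0]) [ 0.1256 -0.0106]
([115.0, 175.0], [531.0, 204.0, -185.0, 37.0, 2.0]) [0.0215 0.0237]
([109.0, 86.0], [543.0, 257.0, -185.0, 25.0, 3.0]) [0.0235 0.078 ]
```

>>> {"method": "drive_tool", "body": {"commands": [-0.001,-0.001,0.03,0,0,0,-0.001,-0.001,0.06,0,0,0,-0.001,-0.001,0.08,0,0,0,-0.001,-0.001,0.0845,0,0,0,-0.001,-0.001,0.0845,0,0,0]}}

```text
time: 39.78
ee_pos: [0.6261, 0.146, 0.0515]
eef_rot: [2.418, 2.005, 0.001]
ft_force: [-0.9, -1.0, 0.5]
opening: 0.0696
finger_force: 0.0
```

>>> {"method": "drive_tool", "body": {"commands": [0,0,0,0,0,0,0,0,0,0,0,0,0,0,0,0,0,0,0,0,0,0,0,0,0,0,0,0,0,0,0,0,0,0,0,0], "hand": 0.015, "force": 40}}

```text
time: 40.52
ee_pos: [0.6253, 0.146, 0.0506]
eef_rot: [-2.418, -2.005, 0.001]
ft_force: [-3.6, 0.2, 1.5]
opening: 0.0232
finger_force: 40.0
```

>>> {"method": "drive_tool", "body": {"commands": [0,0.003,0,0,0,0,0,0.006,0,0,0,0,0,0.009,0,0,0,0,0,0.012,0,0,0,0,0,0.0125,0,0,0,0,0,0.0125,0,0,0,0]}}

```text
time: 41.28
ee_pos: [0.6367, 0.1437, 0.0505]
eef_rot: [-2.417, -2.005, 0.003]
ft_force: [-8.0, -0.3, 5.9]
opening: 0.0232
finger_force: 40.0
```

Run:
```python
from h import *
tray();tool([.6347,.1217,.051])
```

```text
tcp in tray [ 0.1365 -0.0161] z 0.0505 F [-8.  -0.3  5.9] open 0.0232
tcp [0.6367 0.1437 0.0505] x-axis [ 1.849e-01  9.828e-01 -6.000e-04] z [-2.4e-03 -1.0e-04 -1.0e+00]
shift [-0.022   0.0021 -0.0005]
```

>>> {"method": "drive_tool", "body": {"commands": [0,0.001,0,0,0,0,-0.006,0.001,0,0,0,0,-0.012,0.001,0,0,0,0,-0.018,0.001,0,0,0,0,-0.0215,0.001,0,0,0,0,-0.022,0.001,0,0,0,0,-0.022,0.001,0,0,0,0]}}

```text
time: 42.15
ee_pos: [0.6335, 0.122, 0.0505]
eef_rot: [-2.417, -2.004, 0.003]
ft_force: [-8.9, 2.0, 5.2]
opening: 0.0231
finger_force: 40.0
```

Run:
```python
from h import *
tray()
```

```text
tcp in tray [ 0.1374 -0.0379] z 0.0505 F [-8.9  2.   5.2] open 0.0231
```

>>> {"method": "drive_tool", "body": {"commands": [0,-0.006,0,0,0,0,0,-0.012,0,0,0,0,0,-0.018,0,0,0,0,0,-0.025,0,0,0,0,0,-0.032,0,0,0,0,0,-0.039,0,0,0,0,0,-0.044,0,0,0,0,0,-0.046,0,0,0,0]}}

```text
time: 43.15
ee_pos: [0.5887, 0.1305, 0.0506]
eef_rot: [-2.417, -2.005, 0.001]
ft_force: [-4.5, 1.7, 3.5]
opening: 0.0232
finger_force: 40.0
```

>>> {"method": "drive_tool", "body": {"commands": [0,-0.0005,0,0,0,0,0,-0.001,0,0,0,0,0,-0.001,0,0,0,0]}}

```text
time: 43.52
ee_pos: [0.5884, 0.1306, 0.0506]
eef_rot: [-2.418, -2.005, 0.001]
ft_force: [-5.2, 0.6, 3.0]
opening: 0.0234
finger_force: 40.0
```

Run:
```python
from h import *
tray()
```

```text
tcp in tray [ 0.0915 -0.0379] z 0.0506 F [-5.2  0.6  3. ] open 0.0234
```

>>> {"method": "drive_tool", "body": {"commands": [0,0,0,0,0,0,0,0,0,0,0,0,0,0,0,0,0,0,0,0,0,0,0,0], "hand": 0.07}}

```text
time: 44.02
ee_pos: [0.5889, 0.1305, 0.0506]
eef_rot: [2.418, 2.005, 0.0]
ft_force: [-0.3, -0.6, -0.3]
opening: 0.0602
finger_force: 0.0
```

>>> {"method": "drive_tool", "body": {"commands": [0,0,-0.03,0,0,0,0,0,-0.07,0,0,0,0,0,-0.11,0,0,0,-0.03,0,-0.15,0,0,0,-0.08,0,-0.18,0,0,0,-0.12,-0.02,-0.19,0,0,0,-0.14,-0.03,-0.19,0,0,0,-0.14,-0.03,-0.19,0,0,0]}}

```text
time: 45.02
ee_pos: [0.5326, -0.0021, 0.2404]
eef_rot: [-2.419, -2.004, 0.0]
ft_force: [0.4, 0.1, -0.4]
opening: 0.0702
finger_force: 0.0
```

Run:
```python
from h import *
tray();c=grab("wrist","w23")
for col in('blue','green','red'):
    for b in blobs(c,col,.012,300): print(col,b,(A@(np.array(b[1][:2])/1000-O)).round(4))
for b in blobs(c,'orange',.088,100):
    t=(A@(np.array(b[1][:2])/1000-O)).round(4)
    if t[1]>-.05: print(b,t)
```

```text
tcp in tray [ 0.0612 -0.1786] z 0.2404 F [ 0.4  0.1 -0.4] open 0.0702
red ([147.0, 120.0], [400.0, 91.0, 1384.0, 61.0, 26.0]) [-0.0864 -0.1116]
red ([215.0, 120.0], [476.0, 77.0, -187.0, 100.0, 62.0]) [-0.0091 -0.1113]
red ([486.0, 43.0], [781.0, 100.0, -1496.0, 94.0, 29.0]) [ 0.2864 -0.0323]
([344.0, 49.0], [614.0, 114.0, 661.0, 16.0, 15.0]) [ 0.1197 -0.0494]
([308.0, 42.0], [584.0, 125.0, 1095.0, 31.0, 23.0]) [ 0.0882 -0.0442]
```

View pics/w23.png

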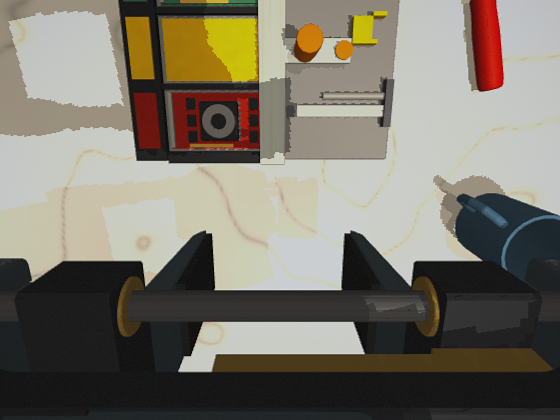

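The bar is fully home over the card ends, with the handle at (309,42) and the pin (344,49) clear of the catch. Red lies flat under it, and the mug and screwdriver haven't moved. I hand the job in.

```bash
python3 -c "
from workcell import ctrl
print(ctrl.job_done())"
```

```text
the job is handed in; nothing more can be done
None
```

The job is handed in: the blue, green and red cards (no yellow one was on the table) are flat in their own bays, the keeper bar is back home over their ends, and the mug, carton and screwdriver were not touched. The hand-in gave no verdict back.

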